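Raise the bench magnifier one rung and lock it

ROBOT

A 7-joint arm with a two-finger parallel gripper is mounted at the origin on the work surface. World frame = base frame: x ahead of the robot, y to its left, z up, the work surface at z = 0. Lengths are in m, angles in degrees, forces in N, time in s.
With the tool pointing down it reaches from about 0.35 to 0.9 m from the base axis. Payload 7.2 kg.
Tool frame: the origin (TCP) lies at the very end of the fingers, on their centre line; the grasp point (between the pads) lies 19 mm behind it (manip.tcp_to_grasp is the distance from the TCP to the grasp point, in m); y points along the fingers, x is the direction in which the jaws open and shut, and the axes are right-handed (so a half turn about y gives the same grasp; the last joint's range is limited). The gripper opens to 85 mm and grips with 20 to 120 N. Pads are 22 mm wide; open, the fingers measure 114 mm over their backs; the gripper's body (76 mm by 85 mm) begins 54 mm behind the grasp point. The pads swing forward as they close: fully open they stand 13 mm farther back than shut.
Start: joints at [66.337, 23.554, -0.728, 91.456, 0.321, 64.991, -4.71], TCP at [0.211, -0.588, 0.231] pointing down, gripper open.
Joint ranges: [-169.25, 169.25], [-16.82, 113.86], [-84.01, 82.57], [7.8, 145.47], [-59.2, 239.2], [7.22, 106.19], [-163.78, 163.78]. Speed limits (degrees/s): [136.94, 136.94, 172.46, 172.46, 180, 180, 180].

INTERFACE

Orientations are given as [roll, pitch, yaw] about the fixed x, y, z axes, in that order (R = Rz(yaw) Ry(pitch) Rx(roll)).
In Python, from rig import manip gives the robot as it stands.
- The arm moves only by the shell command python3 -m crank 'ROWS'. ROWS is JSON, a list of rows, each a list of 3 entries, a list of its own where there are three numbers: the shift along the tool's x, y, z in m, then the turn, a rotation vector about the tool's x, y, z in degrees, then the opening, from 0 (shut) to 1 (fully open). In form: [[[x, y, z], [rx, ry, rz], hand], ...]. A call has 1 to 8 rows; each row is the pose to reach, as a shift and turn from the pose commanded when the call began, along the tool's axes at that moment; what a row does not reach only later rows make up. A row lasts 1/10 s, in which the tool goes at most 50 mm and 8.59 degrees, less where a joint would pass 70% of its speed; a pose out of reach is approached as far as the arm can. A call with a gripper value outside its range is refused whole. The fingers move at their own pace and stop on an object; the grip force is fixed at half the most. Time passes only in rows, so rows that repeat a pose let the fingers close. It gives the time, the measured TCP pose, the force and the opening at its end, in the units of the state.
- manip.sense(): the state, without advancing time (a new reading comes with each control period).
- manip.capture(name): name is "side" or "top" or "wrist"; returns (picture, depth): 420x560x3 uint8, blue, green, red; 420x560 float32, m along the optical axis (not along the pixel's ray), 0 where there is no reading.
- manip.camera_model(name): a dict with "fx", "fy", "cx", "cy" (pixels), "rvec" (rotation vector, rad) and "tvec" (3), from world to camera coordinates, as OpenCV has them. Camera axes: x right, y down, z forward; pixel columns grow to the right and rows downward; lengths in m; the calibration is good to about 2 mm. A picture is of the moment at which its call begins: read the wrist's pose just before it. camera_model takes no time and is no camera call; for the wrist camera it gives the pose at the moment of the call.
- manip.job_done(): hands the job in, once; it reports no verdict.
The state is a dict: "time_s": time; "joints": joint angles; "qd": joint speeds; "tau": joint torques, N m; "eef_pos": TCP position; "eef_rot": TCP orientation; "ft_force": force on the tool from outside, world axes, zero at the start; "moment": the same for the moment, N m; "width": opening from 0.0 (shut) to 1.0 (fully open).
Only numpy, scipy, OpenCV 4.12 (cv2) and the standard library are available. Lean on these libraries where they do the work, as an engineer would, in place of code of your own. Each camera call takes 0.05 s, during which the arm holds its last target.

TASK

Raise the bench magnifier on its stand: lift it by its upright grip until its weighted pawl has passed the rung and swung back out above it, going easy on the rubber stop just beyond, then lower it, without letting it drop, until the pawl sits on the rung. Prove the lock by pressing it down for a moment with about a kilo's push (10 N, never hard), then let go so that it hangs on the rung. Leave the other things on the table where they are.

Things in the scene. Friction and masses are not known exactly. Their poses are not given: they have to be found in the camera images.
- stand: fixed stand: steel base 110 x 190 x 12 mm, two upright square aluminium bars (12 mm, 70 mm apart, 280 mm tall). Origin: on the table, midway between the bars; x points from the magnifier's grip to the bars (away from the robot at yaw 0), z up
- carriage: the magnifier, 0.4 to 0.7 kg in all; slides straight up and down the bars, axes parallel to the stand's. At the start it rests at the bottom of its travel, origin 40 mm above the table; let go off the rung, it falls. Origin: midway between the bars, level with the lens ring's underside. Lens ring: 84 mm across, 11 mm high, centred at x = -105 mm. Back plate at x = -26 to -13 mm, top edge at z = 50 mm
- grip (a point): point to pinch on the magnifier's grip, an upright black block 24 (x) by 14 (y) mm, free on both sides: pinch along the stand's y. The point is on the block's axis, 15 mm below its top and 45 mm above its foot; at x = -165, z = +45 mm from the magnifier's origin
- pawl_pivot (a point): pawl's pivot on the magnifier, at x = -26, z = +30 mm from its origin. The pawl is a steel tongue, 8 mm thick, tip 34 mm behind the pivot, with a brass weight in front that keeps it level. Going up, the rung folds the tip down (only 1 to 2 N more to lift); it swings level again once the pivot is 29 mm above the rung's axis. Going down it cannot fold: it lands with the pivot 10 mm above that axis
- rung_clamp: two dark clamp blocks (26 wide, 24 mm tall) fixed on the bars 130 to 180 mm up. Between them runs the rung, a 12 mm steel bar along y at x = +2 mm. Origin: midway between the blocks, at mid height; axes as the stand's. The rung is bolted in slots: its axis lies up to 10 mm above or below this origin, differently each time and not reported, so it must be felt or seen
- clamp_front (a point): front middle of the rung clamp, level with its origin and 26 mm before it. Above here is the rubber stop, a block on the rung's cage, its underside 56 mm above the rung's axis (so it shifts with the rung): it meets the back plate's top edge when the pawl's pivot is 36 mm above the rung's axis. Rung and stop are springy: they give 1 mm for every 7 N
- sample_tile: loose flat green glass tile, 90 x 90 x 5 mm, lying under the lens; bystander. Origin: centre of its underside
- paint_jar: loose lidded jar, 52 mm across, 55 mm tall, beside the stand (left); bystander. Origin: centre of its underside
- ink_bottle: loose amber jar, 44 mm across, 75 mm tall, beside the stand (right); bystander. Origin: centre of its underside
- wide_brush: loose brush lying on the table at the left; bystander
- palette_knife: loose palette knife lying on the table at the right; bystander
- clear_tub: loose clear open tub, 130 x 180 x 60 mm, at the left; bystander. Origin: centre of its underside
- dark_tile: loose flat amber glass tile, 120 x 100 x 5 mm, at the right; bystander. Origin: centre of its underside

How it is judged (in metres and radians):
On the way, in this order (a step that is already met when the one before it is completed fails the run):
1. the magnifier is raised past the rung (z of carriage in the frame of rung_clamp above -0.0125 m), for 0.05 s.
2. seated on the rung, it is pressed down: the rung carries more than 11 N (the magnifier's own weight is 4 to 7 N of it) (contact force between carriage and rung_clamp above 11 N and z of carriage in the frame of rung_clamp between -0.037 and -0.008 m), for 0.2 s.
At the end, for the whole second after the job is handed in: the magnifier rests on the rung by its pawl alone: the rung carries 2.5 to 10 N, the magnifier's origin is 8 to 35 mm below the clamp's origin (seated: 20 mm, give or take the rung's unknown 10 mm and a few mm of give), and it is still (under 10 mm/s) (contact force between carriage and rung_clamp between 2.5 and 10 N and z of carriage in the frame of rung_clamp between -0.035 and -0.008 m and linear speed of carriage below 0.01 m/s); the robot touches nothing.
It fails at once if the magnifier is forced against the rung or its stop with more than 25 N (contact force between carriage and rung_clamp above 25 N).
It fails at once if the magnifier is dropped onto the rung (faster than 0.3 m/s near it) (z of carriage in the frame of rung_clamp above -0.033 m and linear speed of carriage above 0.3 m/s).
It fails at once if a bystander is moved by more than 30 mm (distance of any of sample_tile, paint_jar, ink_bottle, wide_brush, palette_knife, clear_tub, dark_tile from where it was at the start of the episode above 0.03 m).
It also fails if it takes over 51 s, if anything falls off the work surface, if the arm or the gripper's body presses on something with over 40 N, if the wrist force passes 120 N, or if a joint passes its speed limit or range.

## Working session

There is one attempt and no reset: what is moved stays moved. The work goes in short steps, Python scripts to look and compute and a shell command to move; the robot and the scene stay as the last step left them, time stands still between calls to the robot, and variables do not carry over. Pictures are saved under pics/ and viewed, and the job is handed in when it is done.

```bash
mkdir -p pics; ls; cat > h.py <<'E'
import numpy as np,cv2,json
from rig import manip
from scipy.spatial.transform import Rotation as R
def snap(n,f):
    m=manip.camera_model(n); im,d=manip.capture(n)
    cv2.imwrite(f'pics/{f}.png',im); np.save(f'pics/{f}.npy',d); json.dump({k:np.asarray(v).tolist() for k,v in m.items()},open(f'pics/{f}.json','w'))
    return im,d,m
def load(f):
    return cv2.imread(f'pics/{f}.png'),np.load(f'pics/{f}.npy'),json.load(open(f'pics/{f}.json'))
def w(f,u,v,z=None):
    im,d,m=load(f); r=R.from_rotvec(np.ravel(m['rvec'])).as_matrix(); t=np.ravel(m['tvec'])
    ray=np.array([(u-m['cx'])/m['fx'],(v-m['cy'])/m['fy'],1])
    if z is None: return r.T@(ray*d[int(round(v)),int(round(u))]-t)
    c=-r.T@t; q=r.T@ray; return c+q*(z-c[2])/q[2]
def px(f,p):
    im,d,m=load(f); r=R.from_rotvec(np.ravel(m['rvec'])).as_matrix(); q=r@np.array(p)+np.ravel(m['tvec'])
    return m['fx']*q[0]/q[2]+m['cx'],m['fy']*q[1]/q[2]+m['cy']
E
python3 - <<'E'
from h import *
np.set_printoptions(precision=3,suppress=True)
s=manip.sense();print(s, manip.tcp_to_grasp)
snap('side','s0');snap('top','t0')
E
```

```text
pics
{'time_s': 0.0, 'joints': array([66.338, 23.601, -0.728, 91.505,  0.323, 64.988, -4.711]), 'qd': array([ 0.059, -0.009, -0.03 ,  0.031,  0.026,  0.051,  0.061]), 'tau': array([ -0.001, -60.062,   0.681, -29.941,   0.014,   0.011,  -0.   ]), 'eef_pos': array([ 0.211, -0.588,  0.23 ]), 'eef_rot': array([-90.008,   0.092, -70.244]), 'ft_force': array([ 0.059, -0.371, -0.689]), 'moment': array([ 0.031, -0.036, -0.092]), 'width': 1.001239780662547} 0.0187
```

View pics/s0.png

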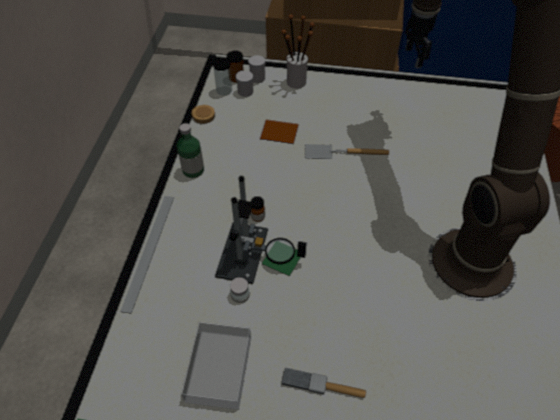

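View pics/t0.png

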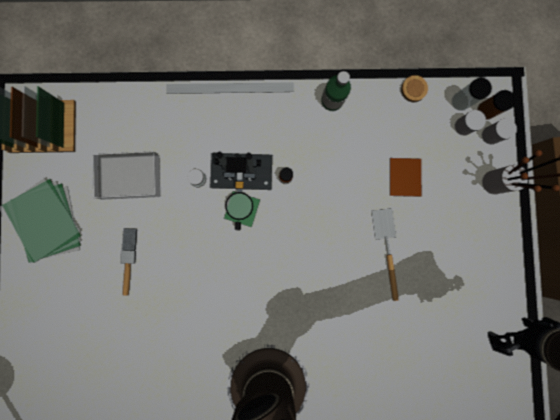

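```bash
python3 - <<'E'
from h import *
np.set_printoptions(precision=4,suppress=True)
a=load('t0')[0][130:260,170:320]; b=load('s0')[0][165:310,205:325]
a=cv2.resize(a,None,fx=5,fy=5,interpolation=3);b=cv2.resize(b,None,fx=4,fy=4,interpolation=3)
cv2.imwrite('pics/t0c.png',a);cv2.imwrite('pics/s0c.png',b)
for f in('s0','t0'):
  m=load(f)[2];r=R.from_rotvec(np.ravel(m['rvec'])).as_matrix();print(f,m['fx'],-r.T@np.ravel(m['tvec']))
E
```

```text
s0 509.1118425484753 [0.4212 0.845  1.2255]
t0 397.4038198048616 [ 0.4565 -0.0028  1.2249]
```

View pics/t0c.png

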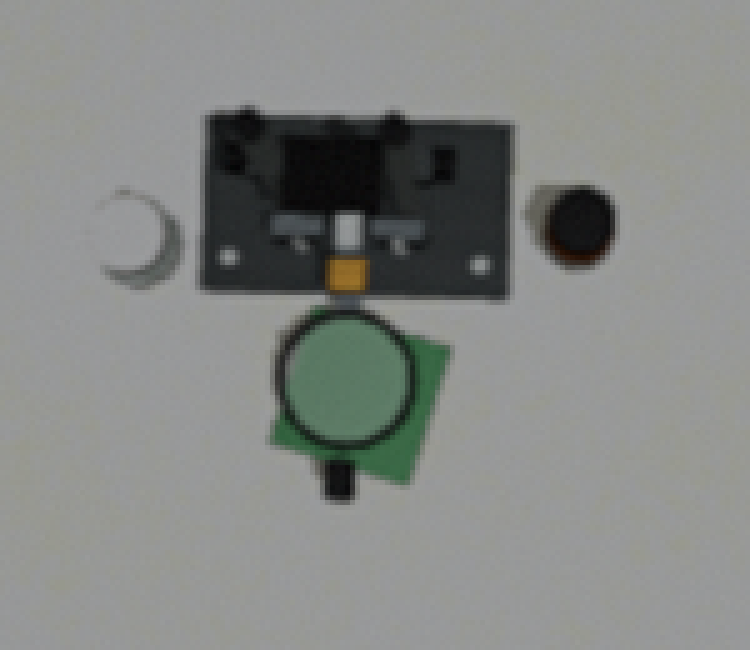

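View pics/s0c.png

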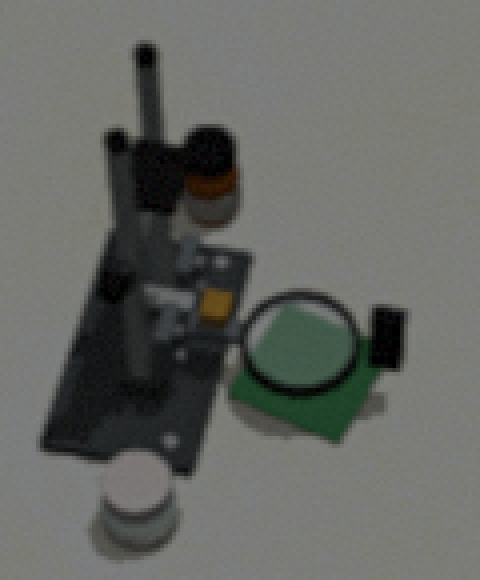

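```bash
python3 - <<'E'
from h import *
np.set_printoptions(precision=4,suppress=True)
T=lambda u,v,z=None:w('t0',170+(u+.5)/5-.5,130+(v+.5)/5-.5,z)
S=lambda u,v,z=None:w('s0',205+(u+.5)/4-.5,165+(v+.5)/4-.5,z)
C=[T(*p,.012) for p in((206,115),(514,124),(508,298),(201,290))]
print('base',C,sum(C)/4)
for a,b in((0,1),(1,2),(2,3),(3,0)): print(np.linalg.norm(C[a]-C[b]))
for a,b in((1,0),(2,3)): 
  d=C[b]-C[a];print('yaw',np.degrees(np.arctan2(-d[0],d[1])))
print('grip',T(340,481,.1),T(340,481)); print('ring',T(345,378,.051))
print('grip side',S(389,310),S(389,310,.1))
print('ringS',S(301,343,.051))
print('clamp dark top centre',T(335,145),T(335,180))
print('bar tops S',S(146,54,.28),S(116,140,.28), S(146,54))
print('bars T',T(247,120,.28),T(395,125,.28))
print('side cage',S(165,170),S(118,285),S(150,295))
E
```

```text
base [array([0.7069, 0.1595, 0.012 ]), array([ 0.6981, -0.0301,  0.012 ]), array([ 0.5901, -0.0241,  0.012 ]), array([0.5986, 0.1636, 0.012 ])] [0.6484 0.0672 0.012 ]
0.18974318650493247
0.10812190998686347
0.18789921798085804
0.10838526567323775
yaw -2.6625998865927305
yaw -2.5822294559540655
grip [0.4784 0.0744 0.1   ] [0.4784 0.0744 0.1005]
ring [0.5401 0.0739 0.051 ]
grip side [0.4786 0.077  0.1057] [0.4789 0.0731 0.1   ]
ringS [0.5379 0.0762 0.051 ]
clamp dark top centre [0.6489 0.0667 0.2122] [0.6307 0.067  0.2123]
bar tops S [0.6428 0.0293 0.28  ] [0.6468 0.0996 0.28  ] [0.6416 0.0338 0.2852]
bars T [0.6488 0.104  0.28  ] [0.6452 0.0331 0.28  ]
side cage [0.6269 0.0665 0.2137] [0.6469 0.1293 0.1711] [0.6436 0.0703 0.0771]
```

```bash
python3 -m crank '[[[-0.033,0,0.03],[0,3,0],1],[[-0.067,0,0.06],[0,6,0],1],[[-0.1,0,0.089],[0,9,0],1],[[-0.133,0,0.119],[0,12,0],1],[[-0.167,0,0.149],[0,15,0],1],[[-0.2,0,0.178],[0,18,0],1],[[-0.233,0,0.208],[0,20,0],1],[[-0.266,0,0.238],[0,22.4,0],1]]'
```

```text
time_s: 0.9
eef_pos: [0.3455, -0.2556, 0.2312]
eef_rot: [-90.0, -0.0, -92.7]
ft_force: [0.8, -0.5, -0.4]
width: 1.001
```

```bash
python3 -m crank '[[[-0.042,0,0.015],[0,0,0],1],[[-0.084,0,0.03],[0,0,0],1],[[-0.126,0,0.044],[0,0,0],1],[[-0.168,0,0.059],[0,0,0],1],[[-0.21,0,0.074],[0,0,0],1],[[-0.252,0,0.088],[0,0,0],1],[[-0.294,0,0.103],[0,0,0],1],[[-0.336,0,0.118],[0,0,0],1]]' && python3 -m crank '[[[0,0.02,0],[0,0,0],1],[[0,0.02,0],[0,0,0],1],[[0,0.02,0],[0,0,0],1]]'; python3 - <<'E'
from h import *
print(manip.sense()['joints'],manip.sense()['eef_pos'],manip.sense()['ft_force'])
snap('wrist','w1');snap('side','s1')
a=load('s1')[0][120:320,165:365];cv2.imwrite('pics/s1c.png',cv2.resize(a,None,fx=3,fy=3,interpolation=2))
E
```

```text
time_s: 1.7
eef_pos: [0.4789, 0.0744, 0.2312]
eef_rot: [-90.0, -0.0, -92.7]
ft_force: [0.3, -0.3, 0.0]
width: 0.997
time_s: 2.0
eef_pos: [0.478, 0.072, 0.2109]
eef_rot: [-90.1, -0.0, -92.7]
ft_force: [-0.8, -0.2, 1.0]
width: 1.005
[  10.41015745   13.36897925  -28.68066064  110.42730043    7.50826417
   58.13336589 -114.27577784] [0.47804645 0.07200233 0.21092679] [-0.79634581 -0.24719053  1.01349706]
```

View pics/w1.png

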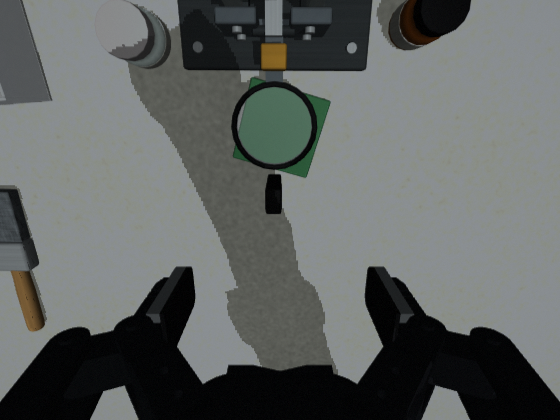

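View pics/s1c.png

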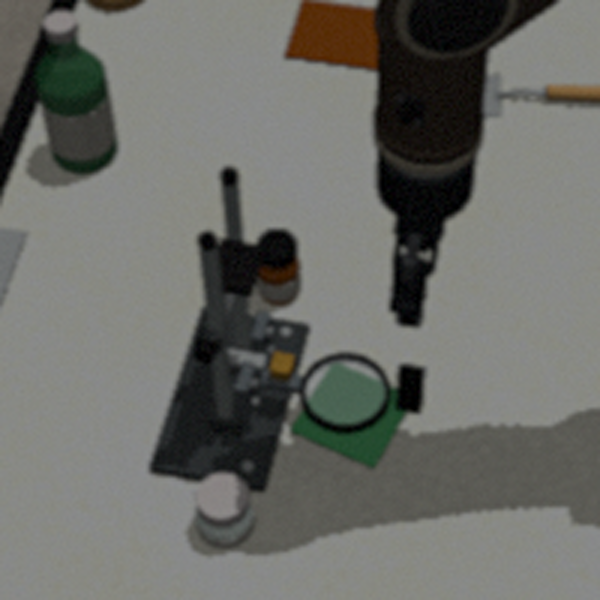

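```bash
python3 - <<'E'
from h import *
np.set_printoptions(precision=4,suppress=True)
a=load('w1')[0][160:230,235:315];cv2.imwrite('pics/w1c.png',cv2.resize(a,None,fx=7,fy=7,interpolation=2))
for p in((267,180),(281,180),(274,178),(274,212),(274,195)): print(w('w1',*p,.1),w('w1',*p))
C=[w('w1',*p,.012) for p in((184,69),(370,69))];d=C[0]-C[1];print(C,np.degrees(np.arctan2(-d[0],d[1])))
for z in(.04,.03,.02): print(z,px('w1',[.478,.0745,.1]))
E
```

```text
[0.4995 0.0811 0.1   ] [0.4915 0.0828 0.0678]
[0.4989 0.069  0.1   ] [0.474  0.0695 0.0005]
[0.501 0.075 0.1  ] [0.492  0.076  0.0632]
[0.4698 0.0766 0.1   ] [0.4699 0.0766 0.1003]
[0.4857 0.0758 0.1   ] [0.4862 0.0757 0.1017]
[array([0.5995, 0.1644, 0.012 ]), array([ 0.5906, -0.0281,  0.012 ])] -2.6541710225914277
0.04 (np.float64(275.8835828856349), np.float64(203.19324590039463))
0.03 (np.float64(275.8835828856349), np.float64(203.19324590039463))
0.02 (np.float64(275.8835828856349), np.float64(203.19324590039463))
```

View pics/w1c.png

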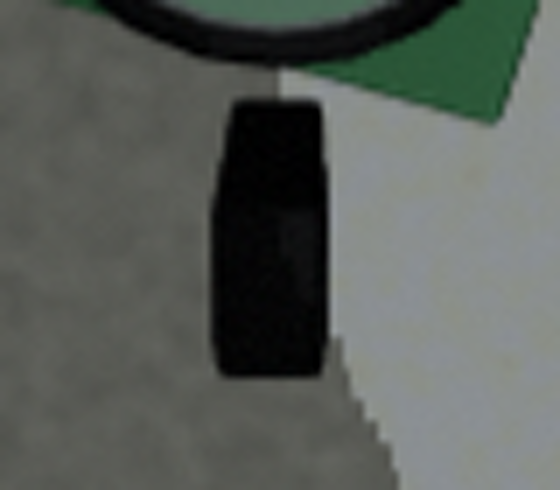

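```bash
python3 -m crank '[[[-0.001,0.04,0.001],[0,0,0],1],[[-0.001,0.08,0.001],[0,0,0],1],[[-0.001,0.12,0.001],[0,0,0],1],[[-0.001,0.145,0.001],[0,0,0],1],[[-0.001,0.145,0.001],[0,0,0],1],[[-0.001,0.145,0.001],[0,0,0],1]]'; python3 - <<'E'
from h import *
print(manip.sense()['eef_pos'],manip.sense()['ft_force'])
snap('wrist','w2')
E
```

```text
time_s: 2.7
eef_pos: [0.4802, 0.0732, 0.0672]
eef_rot: [-90.0, -0.0, -92.7]
ft_force: [0.6, 0.6, 0.8]
width: 0.999
[0.48024441 0.07323504 0.06720015] [0.56992586 0.55524753 0.77834233]
```

View pics/w2.png

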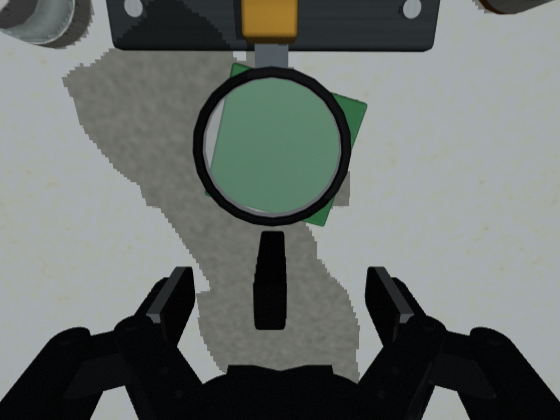

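```bash
python3 - <<'E'
from h import *
np.set_printoptions(precision=4,suppress=True)
for p in((254,326),(286,326),(270,304)): print(w('w2',*p,.1),w('w2',*p))
print(manip.sense()['eef_pos'])
E
```

```text
[0.4704 0.0848 0.1   ] [0.386  0.0989 0.0008]
[0.4697 0.0704 0.1   ] [0.3848 0.0717 0.0009]
[0.4818 0.0769 0.1   ] [0.4821 0.0769 0.1005]
[0.4809 0.0735 0.0679]
```

```bash
python3 -m crank '[[[-0.003,0.001,0.001],[0,0,0],1],[[-0.003,0.001,0.001],[0,0,0],0.5],[[-0.003,0.001,0.001],[0,0,0],0.15],[[-0.003,0.001,0.001],[0,0,0],0],[[-0.003,0.001,0.001],[0,0,0],0],[[-0.003,0.001,0.001],[0,0,0],0],[[-0.003,0.001,0.001],[0,0,0],0],[[-0.003,0.001,0.001],[0,0,0],0]]'; python3 -m crank '[[[0,0,0],[0,0,0],0],[[0,0,0],[0,0,0],0],[[0,0,0],[0,0,0],0]]';python3 - <<'E'
from h import *
print(manip.sense()['eef_pos'],manip.sense()['ft_force'])
snap('wrist','w3')
E
```

```text
time_s: 3.55
eef_pos: [0.481, 0.0776, 0.0655]
eef_rot: [-90.0, 0.1, -92.6]
ft_force: [-2.2, 4.1, 3.4]
width: 0.156
time_s: 3.85
eef_pos: [0.481, 0.0776, 0.0655]
eef_rot: [-90.0, 0.1, -92.6]
ft_force: [-1.7, 5.5, 4.2]
width: 0.155
[0.4809622  0.07757684 0.06550902] [-1.67865784  5.47773692  4.23827647]
```

View pics/w3.png

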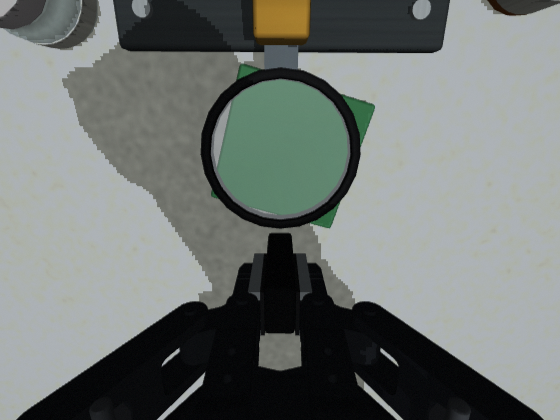

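```bash
python3 -m crank '[[[-0.001,-0.005,0],[0,0,0],0],[[-0.001,-0.012,0],[0,0,0],0],[[-0.001,-0.02,0],[0,0,0],0],[[-0.001,-0.028,0],[0,0,0],0],[[-0.001,-0.035,0],[0,0,0],0],[[-0.001,-0.04,0],[0,0,0],0],[[-0.001,-0.04,0],[0,0,0],0],[[-0.001,-0.04,0],[0,0,0],0]]';python3 - <<'E'
from h import *
print(manip.sense()['eef_pos'],manip.sense()['ft_force'],manip.sense()['moment'])
snap('wrist','w4');snap('side','s4');snap('top','t4')
a=load('s4')[0][160:300,195:325];cv2.imwrite('pics/s4c.png',cv2.resize(a,None,fx=4,fy=4,interpolation=2))
E
```

```text
time_s: 4.7
eef_pos: [0.4809, 0.0776, 0.1054]
eef_rot: [-90.0, -0.0, -92.6]
ft_force: [1.9, 2.5, -5.2]
width: 0.154
[0.48090021 0.07760019 0.10537566] [ 1.87256702  2.47522725 -5.21119921] [ 0.44627349 -0.33663281 -0.29083576]
```

View pics/w4.png

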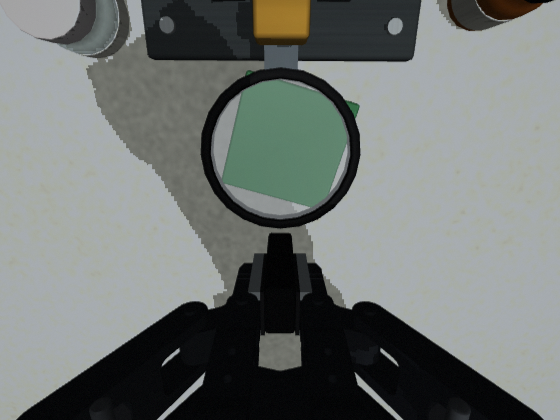

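View pics/s4c.png

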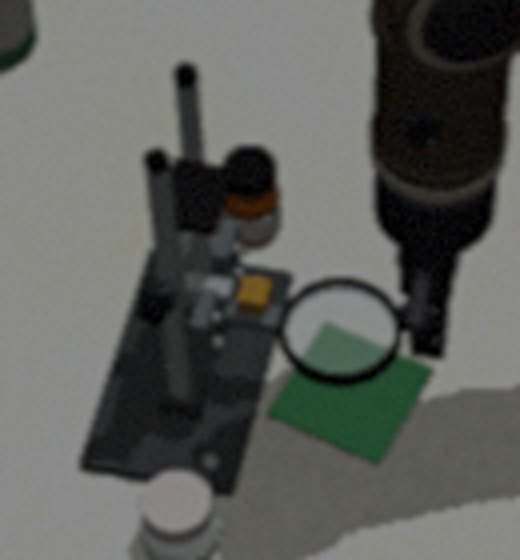

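```bash
python3 - <<'E'
from h import *
for z in(.012,.12,.13,.14,.15,.16,.17,.18,.28):
  a=px('s4',[.6475,.1025,z]);b=px('s4',[.645,.0325,z]);print(z,[(round((u-195)*4,0),round((v-160)*4)) for u,v in(a,b)])
a=load('s4')[0][195:265,215:270];cv2.imwrite('pics/s4d.png',cv2.convertScaleAbs(cv2.resize(a,None,fx=10,fy=8,interpolation=2),alpha=1.8))
E
```

```text
0.012 [(np.float64(179.0), 403), (np.float64(202.0), 322)]
0.12 [(np.float64(169.0), 315), (np.float64(194.0), 232)]
0.13 [(np.float64(168.0), 306), (np.float64(193.0), 223)]
0.14 [(np.float64(167.0), 298), (np.float64(192.0), 214)]
0.15 [(np.float64(166.0), 289), (np.float64(192.0), 205)]
0.16 [(np.float64(165.0), 280), (np.float64(191.0), 196)]
0.17 [(np.float64(164.0), 271), (np.float64(190.0), 186)]
0.18 [(np.float64(163.0), 261), (np.float64(189.0), 177)]
0.28 [(np.float64(152.0), 162), (np.float64(180.0), 76)]
```

View pics/s4d.png

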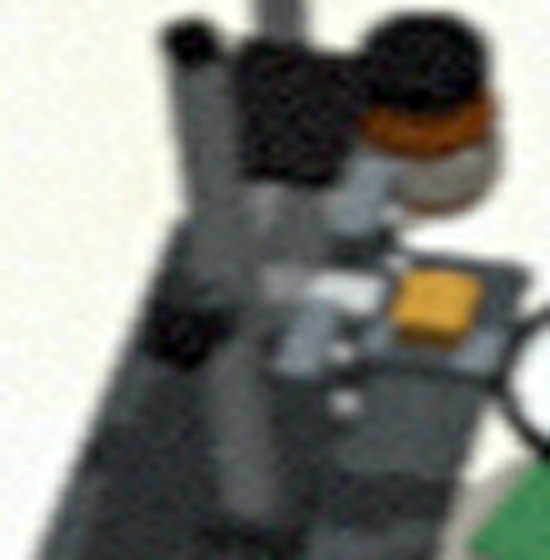

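```bash
python3 - <<'E'
from h import *
np.set_printoptions(precision=4,suppress=True)
for f in('s0','s4'):
 for u in(241,244,247):
  for v in range(201,226,2): print(f,u,v,w(f,u,v),load(f)[0][v,u])
E
```

```text
s0 241 201 [0.6439 0.0457 0.2097] [9 1 3]
s0 241 203 [0.642  0.0544 0.2126] [12 13 13]
s0 241 205 [0.6403 0.062  0.2142] [2 6 9]
s0 241 207 [0.6392 0.0678 0.2134] [ 8  6 12]
s0 241 209 [0.638  0.0739 0.2131] [15 11 13]
s0 241 211 [0.636  0.0827 0.2164] [18 16 16]
s0 241 213 [0.6358 0.0852 0.2115] [3 3 5]
s0 241 215 [0.6337 0.0943 0.2153] [3 2 0]
s0 241 217 [0.6343 0.094  0.2066] [22 21 22]
s0 241 219 [0.6449 0.0582 0.1492] [60 62 60]
s0 241 221 [0.6432 0.0661 0.1511] [55 54 53]
s0 241 223 [0.6414 0.0744 0.1537] [53 53 51]
s0 241 225 [0.641  0.0776 0.1492] [43 43 42]
s0 244 201 [0.6356 0.047  0.2129] [13 11 15]
s0 244 203 [0.6334 0.057  0.2175] [13 16 10]
s0 244 205 [0.634  0.0564 0.2085] [17 15 17]
s0 244 207 [0.6315 0.0673 0.2143] [4 6 5]
s0 244 209 [0.6309 0.0711 0.2111] [16 15 17]
s0 244 211 [0.6303 0.075  0.2078] [10 11 13]
s0 244 213 [0.6282 0.0845 0.2121] [ 7 13 15]
s0 244 215 [0.6265 0.0921 0.214 ] [16 13 10]
s0 244 217 [0.6261 0.0956 0.2103] [14 14 16]
s0 244 219 [0.6418 0.0399 0.1259] [38 40 38]
s0 244 221 [0.6428 0.0379 0.1139] [40 41 36]
s0 244 223 [0.6432 0.0383 0.1053] [
[... 1682 characters left out ...]
26 0.0388 0.1153] [44 45 42]
s4 244 223 [0.6429 0.0393 0.1067] [45 45 42]
s4 244 225 [0.6441 0.0368 0.0939] [45 47 44]
s4 247 201 [0.6282 0.0452 0.2122] [60 62 64]
s4 247 203 [0.6277 0.0489 0.2086] [14 14 16]
s4 247 205 [0.626  0.0569 0.2107] [11 10 12]
s4 247 207 [0.6244 0.0647 0.2125] [12 10  8]
s4 247 209 [0.6228 0.0722 0.2139] [19 19 19]
s4 247 211 [0.6215 0.0788 0.2144] [17 17 17]
s4 247 213 [0.6204 0.0845 0.2136] [18 14 21]
s4 247 215 [0.6195 0.0894 0.212 ] [14 15 16]
s4 247 217 [0.6186 0.0945 0.2104] [8 4 6]
s4 247 219 [0.6351 0.0338 0.1192] [53 55 55]
s4 247 221 [0.6352 0.0349 0.1116] [57 59 59]
s4 247 223 [0.6349 0.0379 0.1065] [51 51 48]
s4 247 225 [0.6339 0.0433 0.1048] [42 42 40]
```

```bash
python3 -m crank '[[[0,-0.006,0],[0,0,0],0],[[0,-0.013,0],[0,0,0],0],[[0,-0.02,0],[0,0,0],0],[[0,-0.027,0],[0,0,0],0],[[0,-0.033,0],[0,0,0],0],[[0,-0.038,0],[0,0,0],0],[[0,-0.04,0],[0,0,0],0],[[0,-0.04,0],[0,0,0],0]]'; python3 -m crank '[[[0,-0.003,0],[0,0,0],0],[[0,-0.006,0],[0,0,0],0],[[0,-0.009,0],[0,0,0],0],[[0,-0.012,0],[0,0,0],0],[[0,-0.012,0],[0,0,0],0]]'
```

```text
time_s: 5.65
eef_pos: [0.4809, 0.0776, 0.1456]
eef_rot: [-90.0, -0.0, -92.6]
ft_force: [2.7, 2.0, -6.7]
width: 0.16
time_s: 6.15
eef_pos: [0.4809, 0.0776, 0.1577]
eef_rot: [-90.0, -0.0, -92.6]
ft_force: [1.7, 2.1, -4.6]
width: 0.156
```

```bash
python3 - <<'E'
from h import *
for i in range(1):
  s=manip.sense();print(s['ft_force'],s['eef_pos'])
snap('side','s5');print(manip.sense()['ft_force'])
a=load('s5')[0][195:265,215:275];cv2.imwrite('pics/s5d.png',cv2.convertScaleAbs(cv2.resize(a,None,fx=10,fy=8,interpolation=2),alpha=1.8))
E
```

```text
[ 1.66764389  2.10959502 -4.59454425] [0.48091325 0.07761282 0.1576961 ]
[ 2.10013743  1.92845912 -5.28200215]
```

View pics/s5d.png

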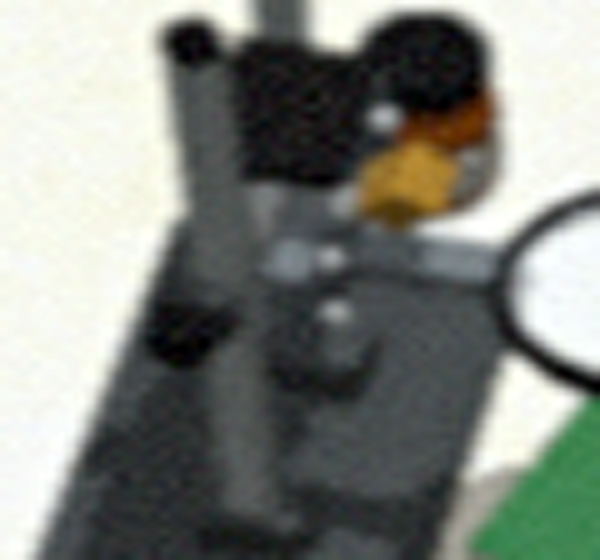

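```bash
for i in 1; do python3 -m crank '[[[0,-0.001,0],[0,0,0],0],[[0,-0.002,0],[0,0,0],0],[[0,-0.003,0],[0,0,0],0],[[0,-0.003,0],[0,0,0],0]]'; done
```

```text
time_s: 6.6
eef_pos: [0.4809, 0.0776, 0.1603]
eef_rot: [-90.0, -0.0, -92.6]
ft_force: [3.1, 1.6, -5.7]
width: 0.155
```

```bash
python3 -m crank '[[[0,-0.001,0],[0,0,0],0],[[0,-0.002,0],[0,0,0],0],[[0,-0.003,0],[0,0,0],0],[[0,-0.004,0],[0,0,0],0],[[0,-0.004,0],[0,0,0],0]]'; python3 -m crank '[[[0,-0.001,0],[0,0,0],0],[[0,-0.002,0],[0,0,0],0],[[0,-0.003,0],[0,0,0],0],[[0,-0.003,0],[0,0,0],0]]'; python3 -m crank '[[[0,-0.001,0],[0,0,0],0],[[0,-0.002,0],[0,0,0],0],[[0,-0.002,0],[0,0,0],0]]'; python3 - <<'E'
from h import *
snap('side','s6');s=manip.sense();print(s['ft_force'],s['eef_pos'])
a=load('s6')[0][195:265,215:275];cv2.imwrite('pics/s6d.png',cv2.convertScaleAbs(cv2.resize(a,None,fx=10,fy=8,interpolation=2),alpha=1.8))
E
```

```text
time_s: 7.1
eef_pos: [0.4809, 0.0776, 0.1644]
eef_rot: [-90.0, -0.0, -92.6]
ft_force: [2.6, 1.4, -5.6]
width: 0.158
time_s: 7.5
eef_pos: [0.4809, 0.0776, 0.1674]
eef_rot: [-90.0, -0.0, -92.6]
ft_force: [2.4, 0.1, -5.4]
width: 0.156
time_s: 7.8
eef_pos: [0.4809, 0.0776, 0.1694]
eef_rot: [-90.0, -0.0, -92.6]
ft_force: [1.6, 1.1, -4.8]
width: 0.156
[ 2.56290283  1.6461049  -5.30487138] [0.48090567 0.07761136 0.16937815]
```

View pics/s6d.png

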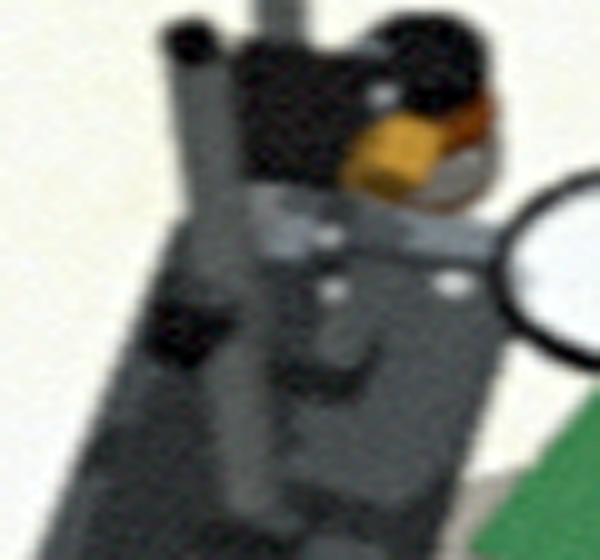

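Brass weight (crop ~405,150) is still tilted: pawl still folded. Creep on.

```bash
python3 -m crank '[[[0,-0.001,0],[0,0,0],0],[[0,-0.002,0],[0,0,0],0],[[0,-0.002,0],[0,0,0],0]]'; python3 -m crank '[[[0,-0.001,0],[0,0,0],0],[[0,-0.002,0],[0,0,0],0],[[0,-0.002,0],[0,0,0],0]]'; python3 - <<'E'
from h import *
snap('side','s7');s=manip.sense();print(s['ft_force'],s['eef_pos'])
a=load('s7')[0][195:265,215:275];cv2.imwrite('pics/s7d.png',cv2.convertScaleAbs(cv2.resize(a,None,fx=10,fy=8,interpolation=2),alpha=1.8))
E
```

```text
time_s: 8.15
eef_pos: [0.4809, 0.0776, 0.1714]
eef_rot: [-90.0, -0.0, -92.6]
ft_force: [2.3, 0.8, -5.0]
width: 0.149
time_s: 8.45
eef_pos: [0.4809, 0.0776, 0.1734]
eef_rot: [-90.0, -0.0, -92.6]
ft_force: [2.0, 0.6, -4.4]
width: 0.157
[ 1.77754863  0.90920683 -4.30522423] [0.48088972 0.07764121 0.17337134]
```

View pics/s7d.png

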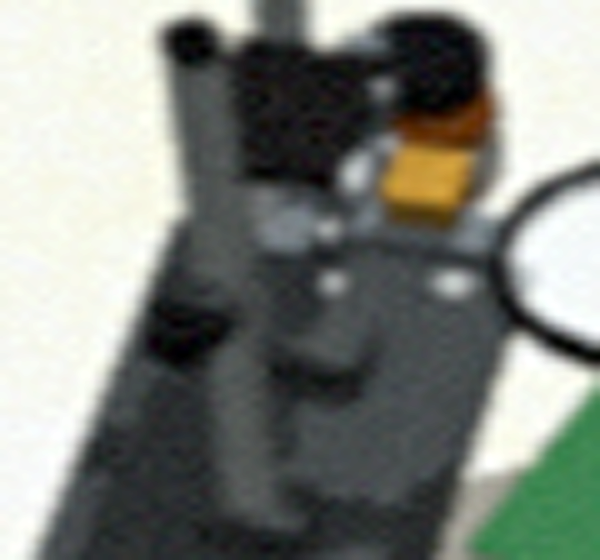

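```bash
python3 -m crank '[[[0,-0.001,0],[0,0,0],0],[[0,-0.0015,0],[0,0,0],0],[[0,-0.0015,0],[0,0,0],0]]'; python3 -m crank '[[[0,0.002,0],[0,0,0],0],[[0,0.005,0],[0,0,0],0],[[0,0.008,0],[0,0,0],0],[[0,0.011,0],[0,0,0],0],[[0,0.014,0],[0,0,0],0],[[0,0.016,0],[0,0,0],0],[[0,0.016,0],[0,0,0],0]]'; python3 -m crank '[[[0,0.001,0],[0,0,0],0],[[0,0.001,0],[0,0,0],0]]'; python3 -m crank '[[[0,0.001,0],[0,0,0],0],[[0,0.001,0],[0,0,0],0]]'
```

```text
time_s: 8.8
eef_pos: [0.4809, 0.0777, 0.1748]
eef_rot: [-90.0, -0.0, -92.6]
ft_force: [1.4, -0.3, -5.5]
width: 0.153
time_s: 9.5
eef_pos: [0.4809, 0.0776, 0.1584]
eef_rot: [-90.0, -0.0, -92.6]
ft_force: [2.4, 0.2, -6.7]
width: 0.151
time_s: 9.7
eef_pos: [0.4809, 0.0777, 0.1577]
eef_rot: [-90.0, -0.0, -92.6]
ft_force: [1.6, 0.3, -6.0]
width: 0.156
time_s: 9.9
eef_pos: [0.4809, 0.0776, 0.1567]
eef_rot: [-90.0, -0.0, -92.6]
ft_force: [1.9, -0.2, -5.9]
width: 0.155
```

```bash
for i in 1 2 3; do :; done; python3 -m crank '[[[0,0.001,0],[0,0,0],0],[[0,0.001,0],[0,0,0],0]]'; python3 -m crank '[[[0,0.001,0],[0,0,0],0],[[0,0.001,0],[0,0,0],0]]';python3 -m crank '[[[0,0.001,0],[0,0,0],0],[[0,0.001,0],[0,0,0],0]]'
```

```text
time_s: 10.1
eef_pos: [0.4809, 0.0776, 0.1557]
eef_rot: [-90.0, -0.0, -92.6]
ft_force: [1.7, 0.6, -6.3]
width: 0.152
time_s: 10.3
eef_pos: [0.4809, 0.0777, 0.1547]
eef_rot: [-90.0, -0.0, -92.6]
ft_force: [2.2, 0.8, -5.5]
width: 0.155
time_s: 10.5
eef_pos: [0.4809, 0.0776, 0.1537]
eef_rot: [-90.0, -0.0, -92.6]
ft_force: [2.3, 0.6, -6.3]
width: 0.15
```

```bash
python3 -m crank '[[[0,0.0005,0],[0,0,0],0],[[0,0.0005,0],[0,0,0],0]]'; python3 -m crank '[[[0,0.0005,0],[0,0,0],0],[[0,0.0005,0],[0,0,0],0]]';python3 -m crank '[[[0,0.0005,0],[0,0,0],0],[[0,0.0005,0],[0,0,0],0]]'
```

```text
time_s: 10.7
eef_pos: [0.4809, 0.0777, 0.1533]
eef_rot: [-90.0, -0.0, -92.6]
ft_force: [1.6, 0.5, -5.0]
width: 0.159
time_s: 10.9
eef_pos: [0.4809, 0.0776, 0.1529]
eef_rot: [-90.0, -0.0, -92.6]
ft_force: [0.7, -0.6, -3.3]
width: 0.155
time_s: 11.1
eef_pos: [0.4809, 0.0777, 0.1525]
eef_rot: [-90.0, -0.0, -92.6]
ft_force: [-0.6, 0.2, -0.1]
width: 0.149
```

```bash
python3 -m crank '[[[0,0.0005,0],[0,0,0],0],[[0,0.0005,0],[0,0,0],0]]'; python3 -m crank '[[[0,0.0005,0],[0,0,0],0],[[0,0.0005,0],[0,0,0],0]]';python3 -m crank '[[[0,0.0005,0],[0,0,0],0],[[0,0.0005,0],[0,0,0],0]]'
```

```text
time_s: 11.3
eef_pos: [0.4809, 0.0776, 0.152]
eef_rot: [-90.0, -0.0, -92.6]
ft_force: [-1.2, -1.0, 1.2]
width: 0.155
time_s: 11.5
eef_pos: [0.4809, 0.0776, 0.1515]
eef_rot: [-90.0, -0.0, -92.6]
ft_force: [-3.1, -0.6, 3.7]
width: 0.155
time_s: 11.7
eef_pos: [0.4809, 0.0777, 0.1511]
eef_rot: [-90.0, -0.0, -92.6]
ft_force: [-3.3, -1.7, 6.2]
width: 0.156
```

```bash
python3 -m crank '[[[0,0.0005,0],[0,0,0],0],[[0,0.0005,0],[0,0,0],0],[[0,0.0005,0],[0,0,0],0]]';python3 -m crank '[[[0,0.0002,0],[0,0,0],0],[[0,0.0002,0],[0,0,0],0],[[0,0.0002,0],[0,0,0],0],[[0,0.0002,0],[0,0,0],0],[[0,0.0002,0],[0,0,0],0]]'
```

```text
time_s: 12.0
eef_pos: [0.4809, 0.0777, 0.1508]
eef_rot: [-90.0, -0.0, -92.6]
ft_force: [-3.6, -1.3, 7.9]
width: 0.155
time_s: 12.5
eef_pos: [0.4809, 0.0777, 0.1506]
eef_rot: [-90.0, -0.0, -92.6]
ft_force: [-3.6, -1.3, 8.6]
width: 0.151
```

```bash
python3 -m crank '[[[0,0.0002,0],[0,0,0],0],[[0,0.0002,0],[0,0,0],0],[[0,0.0002,0],[0,0,0],0],[[0,0.0002,0],[0,0,0],0],[[0,0.0002,0],[0,0,0],0]]'; python3 -m crank '[[[0,-0.0006,0],[0,0,0],0],[[0,-0.0012,0],[0,0,0],0],[[0,-0.0019,0],[0,0,0],0],[[0,-0.0019,0],[0,0,0],0],[[0,-0.0019,0],[0,0,0],0]]'
```

```text
time_s: 13.0
eef_pos: [0.4809, 0.0777, 0.1505]
eef_rot: [-90.0, -0.0, -92.6]
ft_force: [-4.4, -1.8, 9.9]
width: 0.154
time_s: 13.5
eef_pos: [0.4809, 0.0776, 0.1518]
eef_rot: [-90.0, -0.0, -92.6]
ft_force: [-2.4, -1.6, 4.5]
width: 0.155
```

```bash
python3 -m crank '[[[0,-0.0005,0],[0,0,0],0],[[0,-0.0009,0],[0,0,0],0],[[0,-0.0009,0],[0,0,0],0],[[0,-0.0009,0],[0,0,0],0]]'
```

```text
time_s: 13.9
eef_pos: [0.4809, 0.0776, 0.1525]
eef_rot: [-90.0, 0.0, -92.6]
ft_force: [0.5, -1.6, -1.7]
width: 0.157
```

```bash
python3 -m crank '[[[0,0,0],[0,0,0],0.2],[[0,0,0],[0,0,0],0.3],[[0,0,0],[0,0,0],0.5],[[0,0,0],[0,0,0],0.8],[[0,0,0],[0,0,0],0.8],[[0,0,0],[0,0,0],0.8],[[0,0,0],[0,0,0],0.8]]'; python3 - <<'E'
from h import *
print(manip.sense()['ft_force'])
snap('side','s8');snap('wrist','w8')
a=load('s8')[0][160:300,195:325];cv2.imwrite('pics/s8d.png',cv2.convertScaleAbs(cv2.resize(a,None,fx=4,fy=4,interpolation=2),alpha=1.8))
E
```

```text
time_s: 14.6
eef_pos: [0.481, 0.0777, 0.1527]
eef_rot: [-90.0, -0.0, -92.6]
ft_force: [0.6, -0.5, -0.5]
width: 0.803
[ 0.55990627 -0.54322684 -0.47879139]
```

View pics/s8d.png

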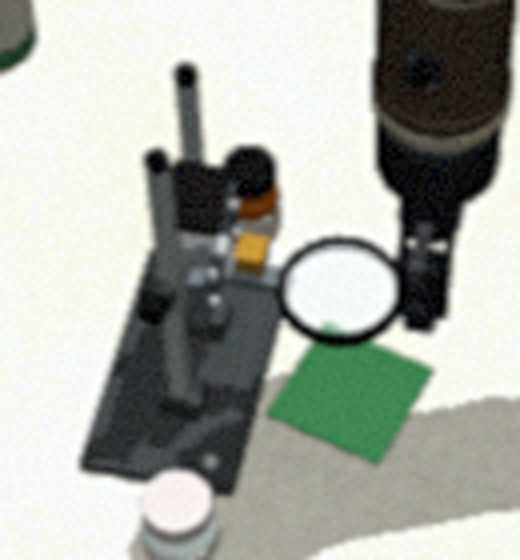

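View pics/w8.png

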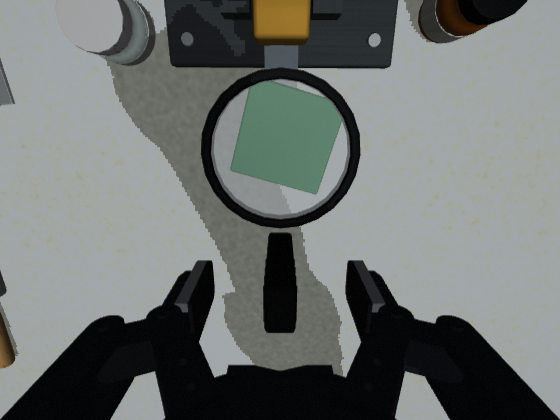

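The magnifier stays up with the jaws clear of the grip. In w8 the grip is at (280,285) between the open pads, and the brass weight is level. Retreat straight up.

```bash
python3 -m crank '[[[0,-0.02,0],[0,0,0],0.8],[[0,-0.05,0],[0,0,0],0.8],[[0,-0.08,0],[0,0,0],0.8],[[0,-0.11,0],[0,0,0],0.8],[[0,-0.13,0],[0,0,0],0.8],[[0,-0.13,0],[0,0,0],0.8],[[0,-0.13,0],[0,0,0],0.8]]'; python3 - <<'E'
from h import *
np.set_printoptions(precision=4,suppress=True)
print(manip.sense()['ft_force'])
snap('side','s9');snap('wrist','w9')
a=load('s9')[0][160:300,195:325];cv2.imwrite('pics/s9d.png',cv2.convertScaleAbs(cv2.resize(a,None,fx=4,fy=4,interpolation=2),alpha=1.8))
E
```

```text
time_s: 15.4
eef_pos: [0.4809, 0.0776, 0.2826]
eef_rot: [-90.0, -0.0, -92.7]
ft_force: [0.4, 0.7, -0.1]
width: 0.803
[ 0.4106  0.7296 -0.0926]
```

View pics/s9d.png

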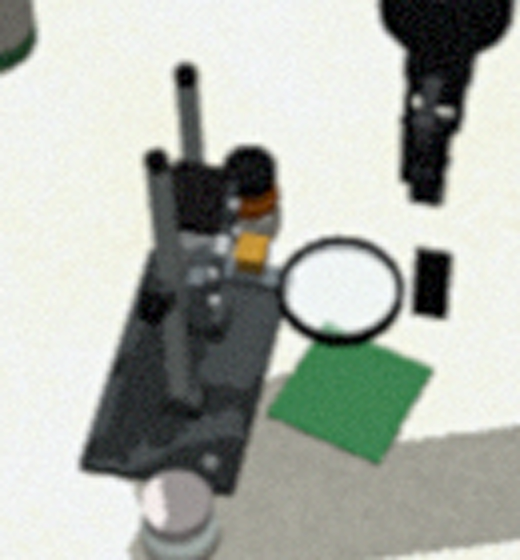

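View pics/w9.png

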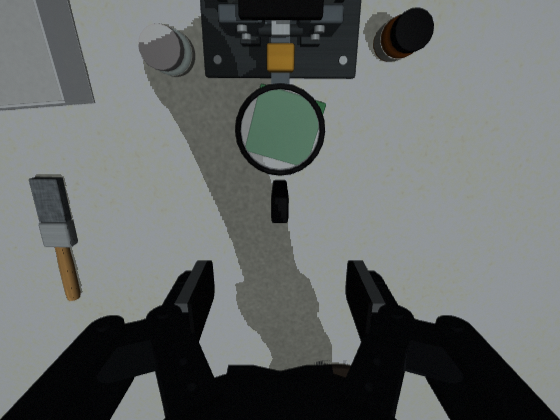

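```bash
python3 -c "
from rig import manip
print(manip.job_done())"
```

```text
the job is handed in; nothing more can be done
None
```

The magnifier now hangs on the rung by its pawl, and I handed the job in at about 15.5 s; no verdict is reported.

- **Lift:** I lifted it by the upright grip. In the side camera the pawl's brass weight tilted as it passed the rung and was level again at TCP z ≈ 0.173 m. I raised it 1.5 mm more, and the force showed no contact with the rubber stop.
- **Lowering and press:** I lowered it in small steps and the pawl touched the rung at TCP z ≈ 0.153 m. I then pressed it down in small steps to about 10 N at the wrist and held about 1 s between 8 and 10 N. With its own weight of about 5.5 N, that puts roughly 14–16 N on the rung.
- **Release:** I eased the press off to near zero, opened the fingers and backed straight up.

**Last checks:** After the retreat the magnifier was at the same height in the side view, with the brass weight level and the gripper clear. The wrist force was near zero. The tile, jars and brush look unmoved in the pictures; I did not measure them.

**Disagreement:** The given stiffness of 7 N/mm over the roughly 2.8 mm of press travel would mean about 20 N on the rung, more than the wrist reading suggests. Both values lie within the 11–25 N window. I had no direct reading of the rung force.

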